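# Weigh the drying print block on the bench hook scale

## Robot

A 6-joint arm with a two-finger parallel gripper is mounted at the origin on the work surface; the furniture and walls round the work are solid. World frame = base frame: x ahead of the robot, y to its left, z up, the work surface at z = 0. Lengths are in m, angles in rad, forces in N, time in s.
With the tool pointing down it reaches from about 0.3 to 0.85 m from the base axis. Payload 4.2 kg.
Tool frame: the origin (TCP) lies midway between the tips of the shut fingers; the grasp point (between the pads) lies 19 mm behind it; z points along the fingers, y is the line along which they close (so a half turn about z gives the same grasp; the last joint's range is limited). The gripper opens to 91 mm and grips with 3 to 60 N. Pads are 32 mm wide; open, the fingers measure 118 mm over their backs; the gripper's body (76 mm by 178 mm) begins 60 mm behind the grasp point.
Start: joints at [-1.208, 0.32, 1.565, -0, 1.257, -0.02], TCP at [0.215, -0.533, 0.214] pointing down, gripper open.
Joint ranges: [-3.11, 3.11], [-0.84, 2.01], [0.21, 2.61], [-1.34, 4.49], [0.05, 2.63], [-2.56, 2.56]. Speed limits (rad/s): [2.57, 2.57, 3.14, 3.14, 3.14, 3.14].

## Interface

Orientations are given as a unit quaternion [w, x, y, z].
In Python, from cell import monitor, vision, ticket gives the robot as it stands. The module is installed in compiled form; this text tells all that it offers.
- The arm moves only by the shell command python3 -m creep 'ROWS' [FORCE]. ROWS is JSON, a list of rows, each a list of 7 numbers: the shift along the world's x, y, z normalised to -1 to 1, where 1 is 150 mm, then the turn, a rotation vector about the world's x, y, z normalised to -1 to 1, where 1 is pi/2 rad, then the opening, from 0 (shut) to 1 (fully open). In form: [[dx, dy, dz, ax, ay, az, claw], ...]. A call has 1 to 12 rows; each row shifts and turns the commanded pose from where the row before left it; what a row does not reach is not made up. A row lasts 1/8 s, in which the tool goes at most 62.5 mm and 10.7 degrees, less where a joint would pass 70% of its speed; a pose out of reach is approached as far as the arm can. A call with a number of a shift or a turn outside -1 to 1 is refused whole. A call with a gripper value outside its range is refused whole. The fingers move at their own pace and stop on an object; FORCE is the grip in N (left out, the last holds). Time passes only in rows, so rows that do not move let the fingers close. It gives the time, the measured TCP pose, the force, the opening and the grip force at its end, in the units of the state.
- monitor.read_state(): the state, without advancing time (a new reading comes with each control period).
- vision.get_image(name): name is "scene" or "side" or "wrist"; returns a dict with "pixels" (420x560x3 uint8, red, green, blue), "range_z" (420x560 float32, m along the optical axis (not along the pixel's ray), 0 where there is no reading), "fov_y" (degrees; the focal length in pixels is half the picture's height over the tangent of half this angle, whatever the lens; pixels are square), "cx", "cy" (the principal point, pixels), "k1" (the pictures are not rectified: a ray, as slopes to the right and down, at radius r is drawn at 1 + k1 r^2 times it, then the intrinsics apply), "R" (3x3) and "t" (3): a world point X has camera coordinates R X + t; the wrist camera has in their place "tool_from_camera" (4x4, takes a point from camera to tool coordinates, whose origin is the TCP and whose axes are the flange's). Camera axes: x right, y down, z forward; pixel columns grow to the right and rows downward; lengths in m; the calibration is good to about 2 mm. A picture is of the moment at which its call begins: read the wrist's pose just before it.
- ticket.finish_job(): hands the job in; it is judged then, once.
The state is a dict: "clock": time; "joint_positions": joint angles; "joint_vel": joint speeds; "effort": joint torques, N m; "tcp_pos": TCP position; "tool_rot": TCP orientation; "force": force on the tool from outside, world axes, zero at the start; "ft_torque": the same for the moment, N m; "grip_width": finger opening in m; "gripper_force": force on a finger pad.
Only numpy, scipy, OpenCV 4.12 (cv2) and the standard library are available. Lean on these libraries where they do the work, as an engineer would, in place of code of your own. Each camera call takes 0.05 s, during which the arm holds its last target. There are 200 camera calls.

## Task

The block of stuck prints in the weighing pan is drying and has to be weighed: hang the pan by its bail on the hook of the spring scale, lowering it until the scale carries the whole weight before you let go, so that the hook neither drops nor jumps up. Let it hang free until the scale has settled and stood still for a second, then take it off gently and set it down level in the middle of the wooden drying rack, with its sides square to the rack. Keep the prints in the pan, do not pull the scale to the end of its travel, and leave the jar, cotton buds, loupe and brush where they are.

Things in the scene. Friction and masses are not known exactly. Their poses are not given: they have to be found in the camera images.
- pan: Loose aluminium weighing pan with wire bail; origin centre of underside, z up. Plate 116 (x) x 150 (y) mm, floor 3 mm, rim 14 mm high. Bail of 6 mm wire in the y-z plane: legs at y = +-78.5 mm, straight top bar along y, centre line 110 mm up; a neck 5 x 9 mm joins it to a black grip above. Pan plus prints weigh 2.1 to 5.5 N; it differs each time and must be felt.
- pan_bar (a point): Middle of the bail's top bar, on its centre line, 110 mm above the pan's underside; axes as the pan's. It lies in the hook when hung; the arm then passes through the bail below the bar, so the pan must come from the hook's free end (scale's -x), not sideways. Two steel collars (15 mm diameter, 3 mm thick) on the bar leave a 16 mm gap (y = -8 to +8 mm) for the hook.
- pan_grip (a point): Centre of the black grip, 158 mm above the pan's underside, 48 mm above pan_bar; axes as the pan's. The grip is 16 (x) x 30 (y) x 32 (z) mm. Grasped across its 30 mm width (fingers closing along y) the fingers stay beside the hook.
- prints: Loose block of stuck photographic prints, about 100 x 129 x 31 mm, lying in the pan; weight unknown. Origin: centre of its underside, 3 mm above the pan's underside.
- scale: Grey bench hook scale, fixed; its place differs each time. Origin: centre of the column at bench level; the hook stands out towards -x; z up. Base plate 16 mm high, x = -70 to 90 mm, y = -60 to 60; column 50 x 84 mm, 359 mm high, white face with red pointer in front. The hook's seat is at x = -155 mm, y = 0: 130 mm clear of the column.
- hook (a joint): How far the sprung hook has sunk, m: 0 empty, growing downward. Spring 75 N/m (13 mm per newton), end stop at 0.088. Lightly damped: bobs for 2 to 3 s after a disturbance. Pan with prints sinks it 0.028 to 0.073 and still hangs at least 45 mm above the bench.
- hook_seat (a point): Hook's seat, moves with it: where the bar's centre line lies when hung; 230 mm up when empty; axes as the scale's. Steel strap 10 mm wide (y), 3 mm thick, bent in the x-z plane to a V throat open at the top, about 10 mm wide at the seat, 26 mm at the top. Front lip (-x) ends 24 mm above the seat, the arm behind is 28 mm above it. Bar (along y) goes in from above.
- rack: Low slatted drying rack of light wood, fixed, 180 (x) x 220 (y) x 28 (z) mm. Origin: centre of its underside; slats along y, tops 28 mm above the origin, where the pan's underside comes to lie.
- jar: small white jar with black cap, 49 mm diameter, 60 mm high, bystander. Origin: centre of its underside
- buds: round tub of cotton buds, 77 mm diameter, 80 mm high, bystander. Origin: centre of its underside
- loupe: black loupe, 43 mm diameter, 38 mm high, bystander. Origin: centre of its underside
- brush: brush with orange handle, 199 x 30 x 12 mm, lying flat, bystander. Origin: centre of its underside; handle and bristles along x
Not all that is in view belongs to the job. Leave any blue look-alike of the prints alone.

How it is judged:
On the way, in this order (a step that is already met when the one before it is completed fails the run):
1. the pan with the prints hangs by its bar in the hook, free of the robot and everything else, and the scale stands still for a second (distance between pan_bar and hook_seat below 0.007 m and contact force between pan and scale above 1.2 N and value of joint hook above 0.018 m and velocity of joint hook between -0.008 and 0.008 m/s and linear speed of pan below 0.03 m/s and angle between pan's own z axis and vertical below 0.15 rad and contact force between each of the fingers, the arm and pan below 0.05 N and x of prints in the frame of pan between -0.025 and 0.025 m and y of prints in the frame of pan between -0.025 and 0.025 m and z of prints in the frame of pan between -0.005 and 0.011 m), for 1 s.
2. the pan is off the hook and the hook is back at the top (contact force between pan and scale below 0.02 N and value of joint hook below 0.004 m and distance between pan_bar and hook_seat above 0.03 m), for 0.1 s.
At the end, for the whole second after the job is handed in: The pan stands released and at rest on the rack slats (height within 5 mm), centre within 30 mm of the rack's, level within 0.06 rad, square to it within 0.2 rad (either way round); prints in the pan within 25 mm of its centre; hook within 4 mm of its empty height (horizontal distance between pan and rack below 0.03 m and z of pan in the frame of rack between 0.023 and 0.033 m and angle between pan's own z axis and vertical below 0.06 rad and angle between the x axis of pan and the x axis of rack, either way round below 0.2 rad and linear speed of pan below 0.01 m/s and angular speed of pan below 0.05 rad/s and x of prints in the frame of pan between -0.025 and 0.025 m and y of prints in the frame of pan between -0.025 and 0.025 m and z of prints in the frame of pan between -0.005 and 0.011 m and contact force between each of the fingers, the arm and pan below 0.05 N and value of joint hook below 0.004 m); the robot touches nothing.
It fails at once if the pan was let go before the scale carried it, or after it was pulled down too far: with the pan at the hook and no finger on it, the hook moved at more than 0.10 m/s (distance between pan_bar and hook_seat below 0.03 m and contact force between the fingers and pan below 0.05 N and (velocity of joint hook above 0.1 m/s or velocity of joint hook below -0.1 m/s)).
It fails at once if the scale was struck or jerked: the hook moved at more than 0.35 m/s (velocity of joint hook above 0.35 m/s or velocity of joint hook below -0.35 m/s).
It fails at once if the scale was pulled to the end of its travel (more than 0.083 m) (value of joint hook above 0.083 m).
It fails at once if the prints left the pan (distance between prints and pan above 0.05 m).
It fails at once if the jar, the cotton buds, the loupe or the brush was moved by more than 20 mm (distance of any of jar, buds, loupe, brush from where it was at the start of the episode above 0.02 m).
It also fails if it takes over 70 s, if anything falls off the work surface, if the arm or the gripper's body presses on something with over 40 N, if the wrist force passes 120 N, or if a joint passes its speed limit or range.

## Working session

There is one attempt and no reset: what is moved stays moved. The work goes in short steps, Python scripts to look and compute and a shell command to move; the robot and the scene stay as the last step left them, time stands still between calls to the robot, and variables do not carry over. Pictures are saved under pics/ and viewed, at most 10 in all, crops included, and the job is handed in when it is done.

```bash
mkdir -p pics; cat > h.py <<'E'
import numpy as np, cv2, pickle
from cell import monitor, vision, ticket
from scipy.spatial.transform import Rotation as Ro
def grab(name):
    s=monitor.read_state(); im=vision.get_image(name); im=dict(im); im['state']=s
    if 'R' not in im:
        q=s['tool_rot']; Rt=Ro.from_quat([q[1],q[2],q[3],q[0]]).as_matrix()
        T=np.array(im['tool_from_camera']); Rc=Rt@T[:3,:3]; c=Rt@T[:3,3]+np.array(s['tcp_pos'])
    else:
        Rc=np.array(im['R']).T; c=-Rc@np.array(im['t'])
    im['Rc']=Rc; im['c']=c; return im
def rays(im,uv):
    uv=np.atleast_2d(np.array(uv,float)); f=210/np.tan(np.radians(im['fov_y'])/2)
    d=(uv-[im['cx'],im['cy']])/f; p=d.copy()
    for _ in range(20): p=d/(1+im['k1']*(p**2).sum(1,keepdims=True))
    return np.c_[p,np.ones(len(p))]
def onplane(im,uv,z):
    r=rays(im,uv)@im['Rc'].T; return im['c']+r*((z-im['c'][2])/r[:,2])[:,None]
def cloud(im):
    v,u=np.mgrid[0:420,0:560]; r=rays(im,np.c_[u.ravel(),v.ravel()])
    P=(r*im['range_z'].reshape(-1,1))@im['Rc'].T+im['c']; P[im['range_z'].ravel()==0]=np.nan
    return P.reshape(420,560,3)
def save(im,fn): cv2.imwrite('pics/'+fn,cv2.cvtColor(im['pixels'],cv2.COLOR_RGB2BGR))
E
python3 - <<'E'
from h import *
print(monitor.read_state())
a=[grab(n) for n in('scene','side','wrist')]
pickle.dump(a,open('a.pkl','wb'))
for i in a: print(i['fov_y'],i['cx'],i['cy'],i['k1'],i['c'].round(3),i['Rc'][:,2].round(3))
px=np.hstack([i['pixels'] for i in a[:2]])
save(a[0],'s0.png');save(a[1],'d0.png');save(a[2],'w0.png')
E
```

```text
{'clock': 0.0, 'joint_positions': array([-1.20800235e+00,  3.20300776e-01,  1.56565231e+00, -1.03537735e-05,
        1.25736732e+00, -1.99748022e-02]), 'joint_vel': array([ 1.60440686e-04,  7.21000826e-06,  5.63044630e-04,  1.65208642e-03,
       -6.42393329e-04, -1.80557506e-03]), 'effort': array([ 6.26748570e-04, -4.12454152e+01, -2.31976426e+01,  7.26849446e-02,
        4.59113298e-02, -1.51887384e-04]), 'tcp_pos': array([ 0.21459594, -0.53293185,  0.21312554]), 'tool_rot': array([-8.50377094e-04,  9.81741169e-01,  1.90219689e-01, -1.52203849e-04]), 'force': array([ 0.29527662, -0.12979767,  0.80716188]), 'ft_torque': array([-0.00342368, -0.0328493 , -0.00472701]), 'gripper_force': 0.0, 'grip_width': 0.09123101256562648}
47.08145717602032 270.0110720819333 201.58452555577318 -0.06263144820967 [-0.261 -1.018  0.843] [ 0.539  0.699 -0.47 ]
44.67140058104125 277.28773736091745 212.79511822689008 -0.09206361924136428 [0.314 1.015 0.811] [ 0.169 -0.834 -0.525]
65.86357559875967 280.1652342794197 208.3275786496999 -0.004354392776510707 [ 0.287 -0.503  0.385] [-0.256 -0.102 -0.961]
```

View pics/s0.png

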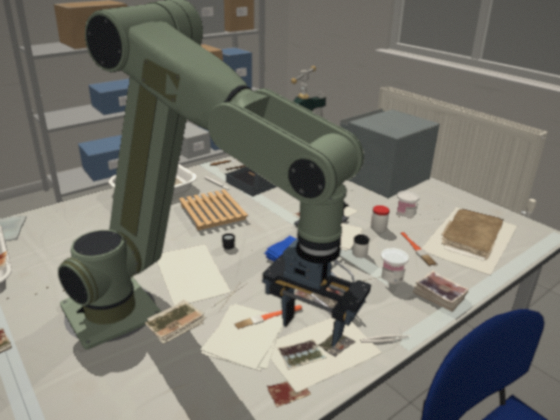

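View pics/d0.png

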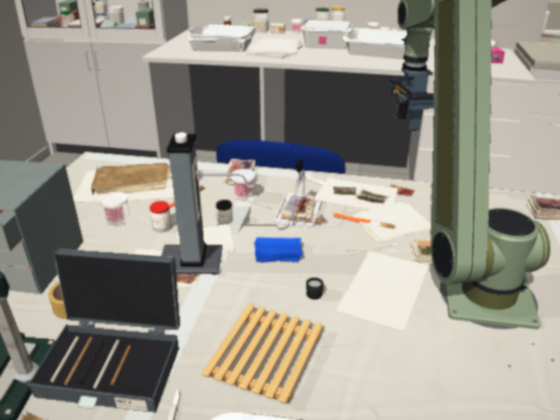

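Scene: the arm hides the scale and pan; the rack is at (213,208). Side: scale column at (187,200) with base (195,258), pan about (300,208) with its grip at (300,165), rack (265,350), loupe (314,288), blue look-alike (278,250), brush (365,222), jar (223,210), buds (243,183).

```bash
python3 - <<'E'
from h import *
a=pickle.load(open('a.pkl','rb'))
d=a[1]; c=cv2.resize(d['pixels'][120:290,140:360],None,fx=3.6,fy=3.3,interpolation=cv2.INTER_CUBIC)
cv2.imwrite('pics/d0c.png',c[:,:,::-1])
P=cloud(d); hsv=cv2.cvtColor(d['pixels'],cv2.COLOR_RGB2HSV)
# rack
for i in(0,1):
    P=cloud(a[i]);hsv=cv2.cvtColor(a[i]['pixels'],cv2.COLOR_RGB2HSV)
    m=(hsv[...,0]>10)&(hsv[...,0]<25)&(hsv[...,1]>110)&(P[...,2]>.015)&(P[...,2]<.04)&(P[...,1]>-.1)
    m=cv2.morphologyEx(m.astype(np.uint8),cv2.MORPH_CLOSE,np.ones((9,9)))
    n,l,st,ce=cv2.connectedComponentsWithStats(m); k=1+np.argmax(st[1:,4]); print(st[k])
    v,u=np.where(l==k); Q=onplane(a[i],np.c_[u,v],.028)[:,:2].astype(np.float32)
    zz=P[...,2][l==k]; print('z pct',np.nanpercentile(zz,[10,50,90]))
    print(cv2.minAreaRect(Q))
P=cloud(d)
for (u,v) in [(300,165),(300,172),(300,190),(300,210),(187,140),(187,200),(180,140),(181,135),(195,258),(240,185),(225,208),(243,180),(314,288),(278,250),(365,222),(285,190),(320,195)]:
    print(u,v,P[v,u].round(3),d['pixels'][v,u])
E
```

```text
[198 225   4   2   5]
z pct [0.02206934 0.02535175 0.02620946]
((0.3855295777320862, 0.19756676256656647), (0.006429782137274742, 0.009780241176486015), 59.91988754272461)
[ 204  306  118   96 6652]
z pct [0.0002996  0.02724834 0.03003223]
((0.484048992395401, 0.29358774423599243), (0.21681834757328033, 0.17910611629486084), 79.25971984863281)
300 165 [ 0.509 -0.273  0.168] [20 20 22]
300 172 [ 0.511 -0.289  0.138] [111 111 109]
300 190 [ 0.53  -0.426  0.001] [223 218 203]
300 210 [ 0.502 -0.25   0.034] [101  71  58]
187 140 [0.729 0.001 0.344] [54 50 52]
187 200 [0.726 0.045 0.211] [106 113 112]
180 140 [0.74  0.016 0.35 ] [208 198 198]
181 135 [0.74  0.008 0.358] [248 244 244]
195 258 [0.722 0.043 0.042] [107 114 113]
240 185 [ 0.702 -0.323  0.057] [177 126 133]
225 208 [ 0.709 -0.183  0.056] [28 27 28]
243 180 [ 0.688 -0.311  0.082] [218 215 210]
314 288 [0.413 0.096 0.038] [52 51 51]
278 250 [ 0.528 -0.052  0.027] [ 32  92 216]
365 222 [ 0.312 -0.261  0.009] [247 176 133]
285 190 [ 0.578 -0.416  0.002] [223 218 204]
320 195 [ 0.461 -0.398  0.006] [242 238 226]
```

View pics/d0c.png

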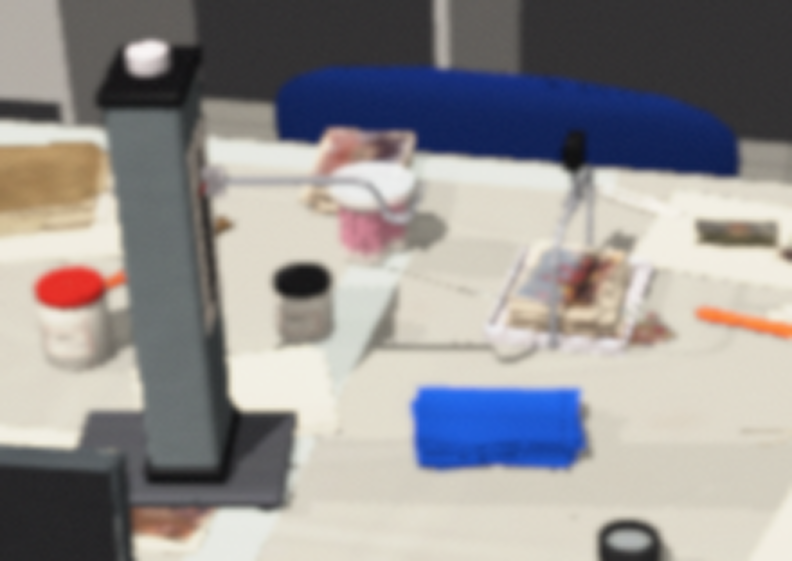

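View pics/w0.png

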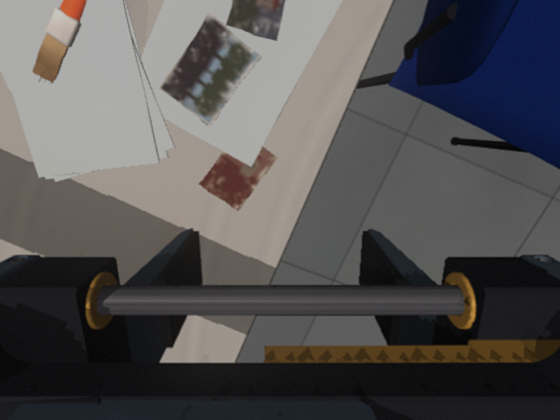

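Crop shows the scale's hook arm running from (205,180) to the hook at about (395,200), the pan with prints at (565,300) with grip at (575,150); the wrist view shows only papers and floor. Now measure pan and scale from the side view's depth and colours.

```bash
python3 - <<'E'
from h import *
a=pickle.load(open('a.pkl','rb')); d=a[1]; P=cloud(d); X,Y,Z=P[...,0],P[...,1],P[...,2]
uu,vv=np.meshgrid(range(560),range(420))
def rect(m,z,im=d):
    v,u=np.where(m); Q=onplane(im,np.c_[u,v],z)[:,:2].astype(np.float32); return cv2.minAreaRect(Q),len(v)
near=(abs(X-.74)<.16)&(abs(Y)<.16)
px=d['pixels'].astype(int)
dark=px.max(-1)<75
print('base',rect(near&dark&(abs(Z-.016)<.006)&(Y>-.1),.016))
print('coltop',rect(near&(abs(Z-.359)<.01)&dark,.359))
m=near&(Z>.06)&(Z<.34)
print('col pts',np.nanmedian(P[m],0), m.sum())
Q=P[m&(X<.85)][:,:2].astype(np.float32); print(cv2.minAreaRect(Q), np.percentile(Q,[2,98],axis=0))
# hook/arm
m=(uu>198)&(uu<262)&(vv>150)&(vv<200)&(Z>.2)&(Z<.32)
o=np.argsort(uu[m]); print(np.c_[uu[m],vv[m],P[m].round(3)][o][::6])
m=(abs(X-.51)<.1)&(abs(Y+.29)<.12)&(Z>.05)&(uu>250)&(uu<345)
o=np.argsort(vv[m]); print(np.c_[uu[m],vv[m],P[m].round(3)][o][::5])
m=(abs(X-.51)<.12)&(abs(Y+.29)<.14)&(Z>.01)&(Z<.05)&(uu>250)&(uu<345)
print('pan+prints',cv2.minAreaRect(P[m][:,:2].astype(np.float32)),m.sum())
m&=Z>.028
print('prints',cv2.minAreaRect(P[m][:,:2].astype(np.float32)),np.median(Z[m]))
E
```

```text
base (((0.7227765917778015, 0.01596410572528839), (0.1493464708328247, 0.047254323959350586), 67.17394256591797), 150)
coltop (((0.0, 0.0), (0.0, 0.0), 0.0), 0)
col pts [0.72618002 0.04435182 0.21185117] 3120
((0.6828247308731079, -0.0115288645029068), (0.19678281247615814, 0.08136281371116638), 26.619853973388672) [[ 0.62022083 -0.02455958]
 [ 0.75679281  0.05286551]]
[[ 1.99e+02  1.70e+02  7.08e-01 -3.00e-03  2.68e-01]
 [ 1.99e+02  1.87e+02  7.19e-01 -2.20e-02  2.10e-01]
 [ 1.99e+02  1.84e+02  7.22e-01 -3.10e-02  2.13e-01]
 [ 2.00e+02  1.78e+02  7.04e-01  6.00e-03  2.51e-01]
 [ 2.00e+02  1.75e+02  7.05e-01  2.00e-03  2.57e-01]
 [ 2.01e+02  1.71e+02  7.02e-01  1.00e-03  2.67e-01]
 [ 2.02e+02  1.75e+02  7.00e-01  2.00e-03  2.58e-01]
 [ 2.04e+02  1.73e+02  6.97e-01 -6.00e-03  2.59e-01]
 [ 2.06e+02  1.74e+02  6.91e-01 -2.00e-03  2.59e-01]
 [ 2.08e+02  1.74e+02  6.86e-01 -1.00e-03  2.60e-01]
 [ 2.10e+02  1.74e+02  6.83e-01 -7.00e-03  2.57e-01]
 [ 2.12e+02  1.74e+02  6.77e-01 -5.00e-03  2.59e-01]
 [ 2.14e+02  1.73e+02  6.73e-01 -8.00e-03  2.60e-01]
 [ 2.16e+02  1.75e+02  6.68e-01 -6.00e-
[... 3120 characters left out ...]
 -2.25e-01  1.13e-01]
 [ 2.95e+02  1.92e+02  5.14e-01 -2.27e-01  1.06e-01]
 [ 2.93e+02  1.95e+02  5.18e-01 -2.16e-01  1.02e-01]
 [ 2.93e+02  1.97e+02  5.18e-01 -2.17e-01  9.50e-02]
 [ 2.94e+02  1.99e+02  5.15e-01 -2.14e-01  9.00e-02]
 [ 2.93e+02  2.02e+02  5.16e-01 -2.07e-01  8.40e-02]
 [ 2.94e+02  2.04e+02  5.14e-01 -2.13e-01  7.50e-02]
 [ 2.93e+02  2.07e+02  5.16e-01 -2.05e-01  6.90e-02]
 [ 2.94e+02  2.09e+02  5.14e-01 -2.10e-01  6.00e-02]]
pan+prints ((0.48394134640693665, -0.3154495060443878), (0.1842164546251297, 0.2201371192932129), 2.384378671646118) 974
prints ((0.5145321488380432, -0.2882067561149597), (0.1661299467086792, 0.08372587710618973), 87.76687622070312) 0.03214924583266138
```

```bash
python3 -m creep '[[0.13,0.11,0.08,0,0,0.115,1],[0.13,0.11,0.08,0,0,0.115,1],[0.13,0.11,0.08,0,0,0.115,1],[0.13,0.11,0.08,0,0,0.115,1],[0.13,0.11,0.08,0,0,0.115,1],[0.13,0.11,0.08,0,0,0.115,1],[0.13,0.11,0.08,0,0,0.115,1],[0.13,0.11,0.08,0,0,0.115,1],[0.13,0.11,0.08,0,0,0.115,1],[0.13,0.11,0.08,0,0,0.115,1],[0.13,0.11,0.08,0,0,0.115,1],[0.13,0.11,0.08,0,0,0.115,1]]' 20; python3 -m creep '[[0.1,0.08,0,0,0,0.09,1],[0.1,0.08,0,0,0,0.09,1],[0.1,0.08,0,0,0,0.09,1],[0.1,0.09,0,0,0,0.09,1],[0,0,0,0,0,0,1]]'
python3 - <<'E'
from h import *
a=[grab(n) for n in('scene','side','wrist')]; pickle.dump(a,open('b.pkl','wb'))
print(monitor.read_state())
save(a[0],'s1.png');save(a[2],'w1.png')
E
```

```text
clock: 1.65
tcp_pos: [0.4493, -0.3347, 0.358]
tool_rot: [-0.0, 0.288, 0.958, 0.0]
force: [0.6, -0.1, 0.6]
grip_width: 0.0914
gripper_force: 0.0
clock: 2.28
tcp_pos: [0.5093, -0.2852, 0.3574]
tool_rot: [-0.0, 0.013, 1.0, 0.0]
force: [0.1, 0.4, 0.5]
grip_width: 0.0913
gripper_force: 0.0
{'clock': 2.425, 'joint_positions': array([-5.32499051e-01,  2.84149146e-01,  1.26190466e+00, -4.33130053e-04,
        1.59613450e+00, -2.07553474e+00]), 'joint_vel': array([-0.00662995, -0.0048162 ,  0.00050361,  0.00018021, -0.00098921,
       -0.00671756]), 'effort': array([ 3.70081672e-01, -4.07615840e+01, -2.48999226e+01, -4.80804581e-02,
        4.58529184e-02,  7.03243160e-03]), 'tcp_pos': array([ 0.5082167 , -0.28630191,  0.35783151]), 'tool_rot': array([-3.65979073e-04,  1.38852954e-02,  9.99903527e-01, -4.04007844e-05]), 'force': array([-0.24330813, -0.26440801,  0.72033087]), 'ft_torque': array([ 0.05150725, -0.09749647, -0.01978565]), 'gripper_force': 0.0, 'grip_width': 0.09120803757521487}
```

View pics/w1.png

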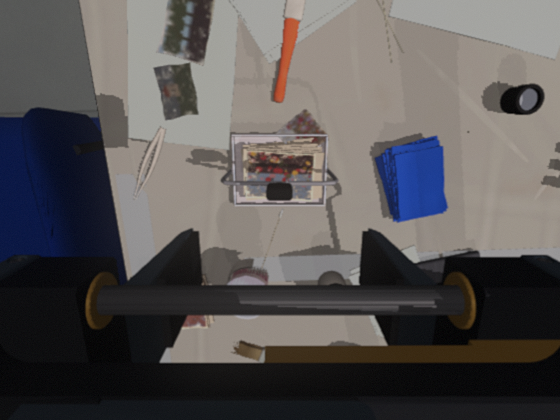

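Wrist view: pan rim (232–327, 134–206) almost square to the picture, grip at (279,191), bail legs at (225,180) and (336,182).

```bash
python3 - <<'E'
from h import *
a=pickle.load(open('b.pkl','rb'))
w=a[2]; P=cloud(w); px=w['pixels'].astype(int); uu,vv=np.meshgrid(range(560),range(420))
roi=(uu>215)&(uu<345)&(vv>125)&(vv<215)
m=roi&(px.max(-1)<50)&(P[...,2]>.14); Q=P[m]
print('grip top',Q.mean(0),np.percentile(Q[:,2],[10,50,90]),cv2.minAreaRect(np.c_[uu[m],vv[m]].astype(np.float32)))
v,u=np.where(m); print('rect@.174',cv2.minAreaRect(onplane(w,np.c_[u,v],.174)[:,:2].astype(np.float32)))
m=roi&(P[...,2]>.09)&(P[...,2]<.13); Q=P[m]; print('bar', len(Q), np.percentile(Q,[1,50,99],axis=0).round(4)); 
k=np.polyfit(Q[:,1],Q[:,0],1); print('slope',k, np.polyval(k,-.285))
m=roi&(P[...,2]>.008)&(P[...,2]<.02); Q=P[m]; print('rim',len(Q),cv2.minAreaRect(Q[:,:2].astype(np.float32)),np.median(Q[:,2]))
# side
d=a[1]; P=cloud(d); px=d['pixels'].astype(int)
m=(px.max(-1)<60)&(P[...,2]>.13)&(P[...,2]<.19)&(abs(P[...,0]-.51)<.05)&(abs(P[...,1]+.285)<.05)
m=m&(cv2.boxFilter(m.astype(float),-1,(3,3))>.3)
print('side grip',m.sum(),np.percentile(P[m],[5,50,95],axis=0).round(4))
# triangulate grip centre: side ray through blob centre vs wrist
uv=np.c_[uu[m],vv[m]].mean(0); print(uv)
r=(rays(d,uv)@d['Rc'].T)[0]; 
mw=roi&(w['pixels'].max(-1)<50)&(cloud(w)[...,2]>.14); uvw=np.c_[uu[mw],vv[mw]].mean(0); rw=(rays(w,uvw)@w['Rc'].T)[0]
A=np.c_[r,-rw]; t=np.linalg.lstsq(A,w['c']-d['c'],rcond=None)[0]; print('tri',d['c']+r*t[0],w['c']+rw*t[1])
# hook, side
for im,n in((a[1],'side'),(a[0],'scene')):
    P=cloud(im); m=(abs(P[...,0]-.61)<.07)&(abs(P[...,1]+.01)<.05)&(P[...,2]>.215)&(P[...,2]<.29)
    Q=P[m]; print(n,len(Q)); 
    if len(Q)>5:
        A=Q[Q[:,0]>.63]; k=np.polyfit(A[:,0],A[:,1],1); print(k,np.polyval(k,[.59,.7]),'z',np.median(A[:,2])); print('min x',np.percentile(Q[:,0],[0,2]),'low z',np.percentile(Q[:,2],[1,5]),Q[Q[:,2]<np.percentile(Q[:,2],12)].mean(0))
E
```

```text
grip top [ 0.51329749 -0.28697146  0.17094038] [0.15862372 0.17418769 0.17571722] ((279.0, 191.0), (16.0, 24.0), 90.0)
rect@.174 ((0.5125473141670227, -0.28674614429473877), (0.02708429843187332, 0.018412122502923012), 88.37672424316406)
bar 523 [[ 0.5101 -0.3638  0.0951]
 [ 0.5154 -0.287   0.1127]
 [ 0.5202 -0.2091  0.1168]]
slope [0.0292237  0.52381264] 0.5154838856986124
rim 1058 ((0.5107260942459106, -0.2873713970184326), (0.16175156831741333, 0.12837311625480652), 88.3828353881836) 0.013914823926742592
side grip 70 [[ 0.5054 -0.2906  0.151 ]
 [ 0.5121 -0.2773  0.1665]
 [ 0.5208 -0.2728  0.1763]]
[299.18571429 164.85714286]
tri [ 0.51345805 -0.28713954  0.16154751] [ 0.51541485 -0.28706434  0.16199666]
side 149
[ 0.20095058 -0.14129868] [-0.02273784 -0.00063328] z 0.2584858763912993
min x [0.57250005 0.5736687 ] low z [0.22777534 0.2283654 ] [ 0.58914101 -0.02319818  0.22881458]
scene 95
[ 0.2358862  -0.16581752] [-0.02664466 -0.00069718] z 0.2576597896077193
min x [0.57442414 0.57626272] low z [0.22696223 0.22819165] [ 0.59451662 -0.02560191  0.22865706]
```

View pics/s1.png

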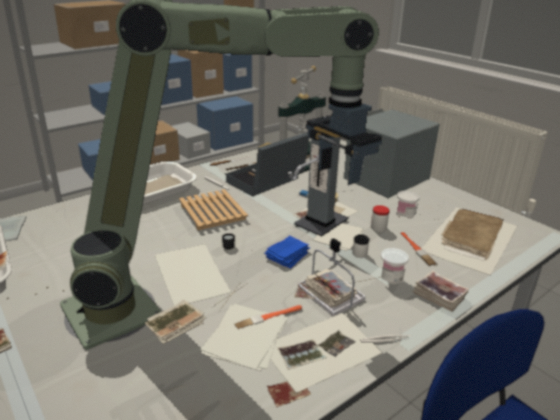

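Scene now shows the scale at (322,190) with its hook at about (335,165) in front, pan at (330,290), grip (335,245). Pan pose agrees across views (0.513,-0.287, yaw −1.6°). Descend and grasp.

```bash
python3 -m creep '[[0.033,-0.007,-0.35,0,0,0,1],[0,0,-0.35,0,0,0,1],[0,0,-0.35,0,0,0,1],[0,0,-0.3,0,0,0,1],[0,0,-0.09,0,0,0,1],[0,0,0,0,0,0,1]]'; python3 -m creep '[[0,0,0,0,0,0,0],[0,0,0,0,0,0,0],[0,0,0,0,0,0,0],[0,0,0,0,0,0,0],[0,0,0,0,0,0,0],[0,0,0,0,0,0,0]]' 30
python3 - <<'E'
from h import *
a=pickle.load(open('b.pkl','rb'))
B=[];C=[]
for im in a[:2]:
    P=cloud(im); px=im['pixels'].astype(int); 
    nr=(abs(P[...,0]-.743)<.14)&(abs(P[...,1]-.008)<.12)
    m=nr&(P[...,2]>.009)&(P[...,2]<.024)&(px.max(-1)<110); m&=cv2.boxFilter(m.astype(float),-1,(3,3))>.5
    B.append(P[m]); m=nr&(P[...,2]>.04)&(P[...,2]<.33)&(P[...,0]>.69); m&=cv2.erode(m.astype(np.uint8),np.ones((3,3)))>0
    C.append(P[m])
for n,S in(('base',B),('col',C)):
    for Q in S+[np.vstack(S)]:
        print(n,len(Q),cv2.minAreaRect(Q[:,:2].astype(np.float32)))
# plane fits: scene sees front face(-x) ; side sees +y side
for Q in C:
    c=Q[:,:2]; 
    for it in range(5):
        k=np.linalg.svd(c-np.median(c,0),full_matrices=False)[2][1]; r=abs((c-np.median(c,0))@k); c=c[r<np.percentile(r,85)] if it<3 else c
    print('normal deg',np.degrees(np.arctan2(k[1],k[0])),np.median(c,0),len(c),r.max())
E
```

```text
clock: 3.18
tcp_pos: [0.5136, -0.2875, 0.1423]
tool_rot: [-0.0, 0.013, 1.0, 0.0]
force: [-0.6, 1.3, 0.2]
grip_width: 0.0913
gripper_force: 0.0
clock: 3.92
tcp_pos: [0.5137, -0.2869, 0.1419]
tool_rot: [-0.0, 0.013, 1.0, 0.0]
force: [0.1, 0.5, 0.0]
grip_width: 0.0337
gripper_force: 0.0
base 465 ((0.7478621006011963, 0.004374414682388306), (0.15921570360660553, 0.11720854043960571), 11.181559562683105)
base 846 ((0.7451827526092529, 0.015180177986621857), (0.15268439054489136, 0.12220867723226547), 15.024823188781738)
base 1311 ((0.7469243407249451, 0.009118504822254181), (0.15921570360660553, 0.12688030302524567), 11.181559562683105)
col 1446 ((0.724981427192688, -0.007955126464366913), (0.04618953913450241, 0.08628329634666443), 39.46512985229492)
col 2445 ((0.8015331029891968, -0.020327486097812653), (0.08000629395246506, 0.22584675252437592), 59.450469970703125)
col 3891 ((0.7790398001670837, -0.04462870955467224), (0.08397915214300156, 0.22796925902366638), 38.80039978027344)
normal deg -167.2015188093272 [0.71848308 0.0008945 ] 887 0.0051334251958241265
normal deg -75.13180812556134 [0.72929331 0.04590961] 1501 0.0036814119082980382
```

```bash
python3 -m creep '[[0,0,0,0,0,0,0],[0,0,0,0,0,0,0],[0,0,0.01,0,0,0,0],[0,0,0.04,0,0,0,0],[0,0,0.08,0,0,0,0],[0,0,0.1,0,0,0,0],[0,0,0.06,0,0,0,0],[0,0,0.02,0,0,0,0],[0,0,0,0,0,0,0],[0,0,0,0,0,0,0]]' 30;  python3 -m creep '[[0,0,0.05,0,0,0.03,0],[0,0.03,0.1,0,0,0.04,0],[0,0.06,0.12,0,0,0.04,0],[0,0.1,0.12,0,0,0.03,0],[-0.01,0.14,0.12,0,0,0.02,0],[-0.01,0.16,0.1,0,0,0,0],[-0.01,0.18,0.07,0,0,0,0],[-0.01,0.18,0.04,0,0,0,0],[-0.01,0.18,0.01,0,0,0,0],[-0.01,0.15,0,0,0,0,0],[0,0.1,0,0,0,0,0],[0,0.05,0,0,0,0,0]]'; python3 -m creep '[[0,0,0,0,0,0,0],[0,0,0,0,0,0,0]]'
```

```text
clock: 5.18
tcp_pos: [0.5134, -0.2868, 0.188]
tool_rot: [-0.0, 0.013, 1.0, 0.0]
force: [-0.2, -0.1, -3.5]
grip_width: 0.03
gripper_force: 30.0
clock: 6.68
tcp_pos: [0.5046, -0.0864, 0.2983]
tool_rot: [0.0, -0.113, 0.994, -0.0]
force: [0.1, -0.1, -3.8]
grip_width: 0.0298
gripper_force: 30.0
clock: 6.92
tcp_pos: [0.5048, -0.088, 0.2979]
tool_rot: [-0.0, -0.112, 0.994, -0.0]
force: [-1.4, 0.9, -4.0]
grip_width: 0.0302
gripper_force: 30.0
```

```bash
python3 - <<'E'
from h import *
a=[grab(n) for n in('scene','side','wrist')]; pickle.dump(a,open('c.pkl','wb'))
s=monitor.read_state(); print(s['tcp_pos'],s['force'])
t=s['tcp_pos']
o=np.vstack([i['pixels'] for i in a[:1]])
c=[a[2]['pixels'],a[0]['pixels'],a[1]['pixels'],]
cv2.imwrite('pics/c.png',cv2.resize(np.vstack([np.hstack([a[2]['pixels'],cv2.resize(a[0]['pixels'][80:290,230:510],(560,420))]),np.hstack([cv2.resize(a[1]['pixels'][100:310,130:410],(560,420)),0*a[0]['pixels']])])[:,:,::-1],(800,600)))
uu,vv=np.meshgrid(range(560),range(420))
for im,n in zip(a,('scene','side','wrist')):
    P=cloud(im); X,Y,Z=P[...,0],P[...,1],P[...,2]
    m=(abs(X-.61)<.07)&(abs(Y+.01)<.05)&(Z>.215)&(Z<.29); Q=P[m]; print(n,'hook',len(Q))
    if len(Q)>5:
        A=Q[Q[:,0]>.62]; k=np.polyfit(A[:,0],A[:,1],1) if len(A)>5 else 0; print(k,len(A)); print(' minx',np.percentile(Q[:,0],[0,2]),'lowest',Q[Q[:,2]<np.percentile(Q[:,2],12)].mean(0), 'lip',Q[Q[:,0]<.582].mean(0) if (Q[:,0]<.582).any() else '')
    m=(abs(Z-t[2]+.032)<.012)&(abs(X-t[0])<.05)&(abs(Y-t[1])<.1); Q=P[m]; print(' bar',len(Q))
    if len(Q)>10: k=np.polyfit(Q[:,1],Q[:,0],1); print('  x at tcp y',np.polyval(k,t[1]),k[0],np.percentile(Q[:,1],[1,99]),np.median(Q[:,2]))
E
```

```text
[ 0.50474067 -0.08800372  0.29784498] [ 0.16580084  0.17536104 -4.37345959]
scene hook 88
[ 0.21799012 -0.15371179] 33
 minx [0.57503658 0.57552889] lowest [ 0.59636934 -0.02476568  0.22784947] lip [ 0.57826326 -0.0296881   0.24241108]
 bar 126
  x at tcp y 0.5065264547097991 -0.2176525437349714 [-0.16122859 -0.01807459] 0.2677181995368129
side hook 149
[ 0.19641795 -0.13839036] 77
 minx [0.57181872 0.57320423] lowest [ 0.58892301 -0.0223705   0.22927944] lip [ 0.57616423 -0.02298776  0.2435414 ]
 bar 90
  x at tcp y 0.5048048011022459 -0.23297271797175287 [-0.12265069 -0.01229933] 0.26927778510004113
wrist hook 0
 bar 1723
  x at tcp y 0.5062745949681671 -0.22551402564457027 [-0.15970012 -0.01457854] 0.2692405874840116
```

View pics/c.png

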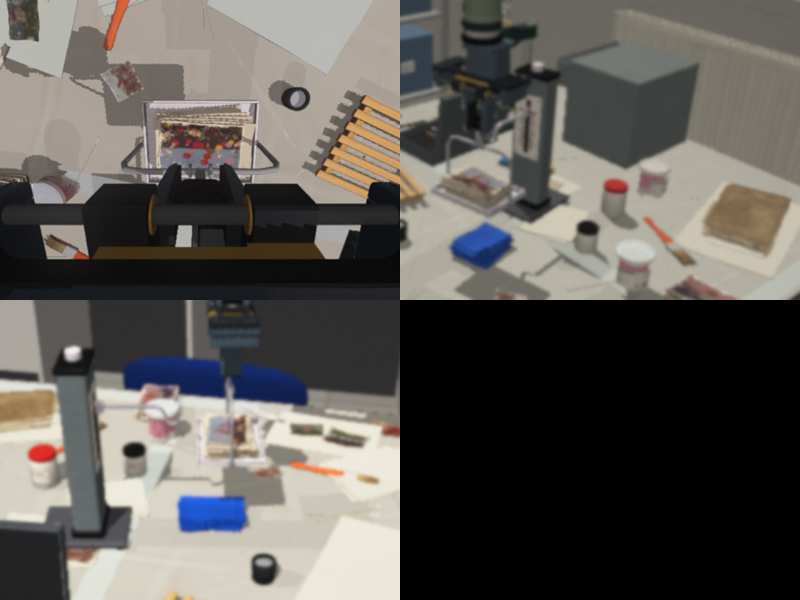

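Montage: wrist view (top left) shows pan held square, prints in place, the fingers hiding the hook; scene (top right) and side (bottom left) show the pan hanging at about (480,185) / (232,430), with the hook arm at (130,407).

```bash
python3 - <<'E'
from h import *
from itertools import chain
th=np.radians(13.0); ex=np.array([np.cos(th),np.sin(th)]); ey=np.array([-ex[1],ex[0]]); o=np.array([.591,-.0238])
R=[]
for f in('b.pkl','c.pkl'):
    a=pickle.load(open(f,'rb'))
    for im,n in zip(a,('scene','side')):
        P=cloud(im); Q=P[(abs(P[...,0]-.61)<.09)&(abs(P[...,1]+.01)<.05)&(P[...,2]>.215)&(P[...,2]<.27)]
        l=(Q[:,:2]-o)@ex; y=(Q[:,:2]-o)@ey; z=Q[:,2]-.23
        print(f,n,len(Q))
        for lo,hi in((-8,0),(0,6),(6,12),(12,18),(18,24)):
            m=(z*1e3>=lo)&(z*1e3<hi)&(l<.03)
            F=m&(l<0);B=m&(l>=0)
            print('  z',lo,'front',F.sum(),(np.median(l[F])*1e3).round(1) if F.any() else '','back',B.sum(),(np.median(l[B])*1e3).round(1) if B.any() else '','lat',(np.median(y[m])*1e3).round(1) if m.any() else '')
        m=(l>.03)&(l<.09); k=np.polyfit(l[m],y[m],1); print('  arm lat',np.percentile(y[m]*1e3,[5,25,50,75,95]).round(1),'slope',k[0].round(3),'at0',(k[1]*1e3).round(1))
E
```

```text
b.pkl scene 105
  z -8 front 2 -5.9 back 7 8.2 lat -2.7
  z 0 front 4 -6.6 back 5 12.3 lat -4.2
  z 6 front 5 -10.7 back 6 11.8 lat -2.2
  z 12 front 5 -12.2 back 6 16.4 lat -0.7
  z 18 front 7 -14.8 back 6 18.0 lat 0.0
  arm lat [-6.2 -4.8 -2.8  0.6  3.1] slope -0.033 at0 -0.1
b.pkl side 175
  z -8 front 11 -5.1 back 4 2.1 lat 1.6
  z 0 front 2 -11.2 back 7 6.5 lat 1.8
  z 6 front 4 -11.3 back 5 8.8 lat 4.5
  z 12 front 5 -15.1 back 3 11.0 lat 4.4
  z 18 front 3 -17.5 back 7 13.4 lat 3.8
  arm lat [-6.6 -3.1  0.3  2.5  4.8] slope -0.04 at0 1.9
c.pkl scene 100
  z -8 front 1 -1.0 back 7 8.2 lat -1.0
  z 0 front 5 -8.5 back 6 11.4 lat -1.6
  z 6 front 5 -12.1 back 6 15.1 lat -1.1
  z 12 front 4 -14.7 back 5 14.1 lat -1.4
  z 18 front 2 -16.1 back 7 17.7 lat -1.1
  arm lat [-6.7 -5.2 -2.2  0.9  3.7] slope -0.021 at0 -0.7
c.pkl side 176
  z -8 front 9 -5.1 back 3 2.1 lat 2.0
  z 0 front 5 -10.0 back 9 6.6 lat 3.7
  z 6 front 4 -12.6 back 2 9.9 lat 4.7
  z 12 front 4 -15.0 back 6 11.0 lat 2.5
  z 18 front 4 -17.6 back 7 15.5 lat 3.6
  arm lat [-7.  -3.1 -0.1  2.   5. ] slope -0.032 at0 1.5
```

```bash
python3 -m creep '[[-0.022,0.094,0.018,0,0,0,0],[-0.022,0.094,0.018,0,0,0,0],[-0.022,0.094,0.018,0,0,0,0],[0,0,0,0,0,0,0],[0.06,0.014,0,0,0,0,0],[0.1,0.023,0,0,0,0,0],[0.12,0.028,0,0,0,0,0],[0.12,0.028,0,0,0,0,0],[0.11,0.025,0,0,0,0,0],[0.08,0.018,0,0,0,0,0],[0.04,0.01,0,0,0,0,0],[0,0,0,0,0,0,0]]'
python3 - <<'E'
from h import *
a=[grab(n) for n in('scene','side')]; pickle.dump(a,open('d.pkl','wb'))
s=monitor.read_state(); t=s['tcp_pos']; print(t,s['force'],s['tool_rot'])
c=[cv2.resize(a[0]['pixels'][110:220,290:400],(400,400),interpolation=cv2.INTER_CUBIC),cv2.resize(a[1]['pixels'][130:240,190:300],(400,400),interpolation=cv2.INTER_CUBIC)]
cv2.imwrite('pics/d.png',np.hstack(c)[:,:,::-1])
E
```

```text
clock: 8.57
tcp_pos: [0.5895, -0.0232, 0.3059]
tool_rot: [-0.0, -0.113, 0.994, 0.0]
force: [-0.7, -0.5, -3.7]
grip_width: 0.0296
gripper_force: 30.0
[ 0.58890078 -0.02333213  0.30616648] [-0.12204578  0.37868459 -4.54879976] [-2.38577175e-04 -1.12591500e-01  9.93641332e-01  1.68673757e-05]
```

View pics/d.png

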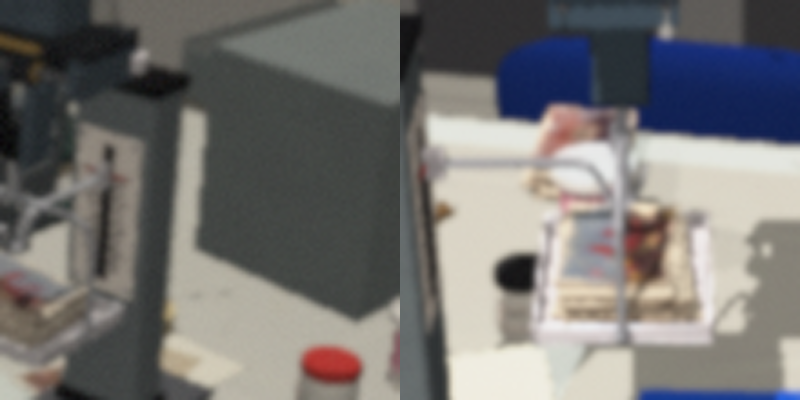

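The hook is just in front of the neck/bail, in line (side crop: hook bend at (600,185), bail at (620,200)). Lowering gradually, watching the force.

```bash
python3 -m creep '[[0,0,-0.05,0,0,0,0],[0,0,-0.06,0,0,0,0],[0,0,-0.06,0,0,0,0],[0,0,-0.05,0,0,0,0],[0,0,-0.03,0,0,0,0],[0,0,-0.03,0,0,0,0],[0,0,-0.03,0,0,0,0],[0,0,0,0,0,0,0],[0,0,0,0,0,0,0],[0,0,0,0,0,0,0]]'
python3 - <<'E'
from h import *
F=[]
for _ in range(6): im=vision.get_image('side'); F.append(monitor.read_state()['force'])
print(np.mean(F,0),np.std(F,0)); s=monitor.read_state(); print(s['tcp_pos'],s['tool_rot'])
im=grab('side'); pickle.dump(im,open('e.pkl','wb'))
cv2.imwrite('pics/e.png',cv2.resize(im['pixels'][120:250,180:310],(600,600),interpolation=cv2.INTER_CUBIC)[:,:,::-1])
E
```

```text
clock: 9.93
tcp_pos: [0.5894, -0.0233, 0.2598]
tool_rot: [0.0, -0.113, 0.994, -0.0]
force: [0.1, 0.2, -3.7]
grip_width: 0.0297
gripper_force: 30.0
[ 0.04875091  0.0640298  -3.87900178] [0.6408743  0.72095812 0.29201461]
[ 0.58938872 -0.02324463  0.25964303] [ 1.04191600e-04 -1.12616787e-01  9.93638489e-01  3.20612308e-05]
```

View pics/e.png

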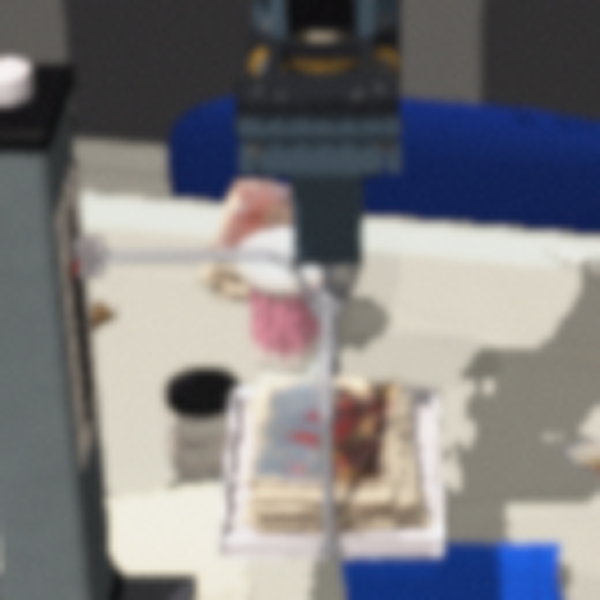

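The bar is now down at the hook throat (325,290), level with the lip; the scale hardly loaded yet. Lower further and average the force.

```bash
cat > f.py <<'E'
from h import *
F=[];z=[]
for _ in range(8): im=vision.get_image('side'); s=monitor.read_state(); F.append(s['force']); z.append(s['tcp_pos'][2])
print('F',np.mean(F,0).round(2),'z',np.mean(z).round(4)); im=grab('side'); P=cloud(im)
for x0,x1 in((.63,.68),):
    m=(P[...,0]>x0)&(P[...,0]<x1)&(abs(P[...,1]+.009)<.02)&(P[...,2]>.14)&(P[...,2]<.28); print('arm z',np.median(P[m][:,2]),m.sum())
t=s['tcp_pos']; m=(abs(P[...,0]-t[0])<.03)&(P[...,1]>t[1]+.015)&(P[...,1]<t[1]+.06)&(abs(P[...,2]-t[2]+.03)<.02); print('bar z',np.median(P[m][:,2]),m.sum(),'clock',s['clock'])
E
python3 -m creep '[[0,0,-0.02,0,0,0,0],[0,0,-0.04,0,0,0,0],[0,0,-0.04,0,0,0,0],[0,0,-0.02,0,0,0,0],[0,0,0,0,0,0,0],[0,0,0,0,0,0,0],[0,0,0,0,0,0,0],[0,0,0,0,0,0,0]]'
python3 f.py
```

```text
clock: 11.28
tcp_pos: [0.5893, -0.0232, 0.2417]
tool_rot: [0.0, -0.113, 0.994, 0.0]
force: [-0.4, 1.0, -2.5]
grip_width: 0.0303
gripper_force: 30.0
F [ 0.19  0.03 -2.83] z 0.2416
arm z 0.239066790359991 64
bar z 0.21448309156559842 23 clock 11.675
```

```bash
python3 -m creep '[[0,0,-0.03,0,0,0,0],[0,0,-0.05,0,0,0,0],[0,0,-0.05,0,0,0,0],[0,0,-0.05,0,0,0,0],[0,0,-0.03,0,0,0,0],[0,0,0,0,0,0,0],[0,0,0,0,0,0,0],[0,0,0,0,0,0,0],[0,0,0,0,0,0,0]]'
python3 f.py
```

```text
clock: 12.85
tcp_pos: [0.5894, -0.0233, 0.2103]
tool_rot: [0.0, -0.113, 0.994, 0.0]
force: [0.2, 0.5, -0.9]
grip_width: 0.0298
gripper_force: 30.0
F [ 0.3  -0.23 -0.23] z 0.2102
arm z 0.20788021521344285 62
bar z 0.18171048805535733 36 clock 13.25
```

```bash
python3 -m creep '[[0,0,-0.02,0,0,0,0],[0,0,-0.02,0,0,0,0],[0,0,-0.005,0,0,0,0],[0,0,0,0,0,0,0],[0,0,0,0,0,0,0],[0,0,0,0,0,0,0],[0,0,0,0,0,0,0]]'
python3 f.py; python3 f.py
```

```text
clock: 14.18
tcp_pos: [0.5894, -0.0233, 0.2034]
tool_rot: [0.0, -0.113, 0.994, 0.0]
force: [0.2, -0.3, 0.1]
grip_width: 0.0296
gripper_force: 30.0
F [ 0.31 -0.14  0.17] z 0.2034
arm z 0.2007574906650622 63
bar z 0.17499497410262077 33 clock 14.575
F [ 0.64 -0.14  0.28] z 0.2033
arm z 0.20076900176753787 63
bar z 0.17460896767344347 33 clock 15.025
```

```bash
python3 -m creep '[[0,0,-0.006,0,0,0,0],[0,0,-0.006,0,0,0,0],[0,0,0,0,0,0,0],[0,0,0,0,0,0,0],[0,0,0,0,0,0,0.36],[0,0,0,0,0,0,0.45],[0,0,0,0,0,0,0.6],[0,0,0,0,0,0,0.6],[0,0,0,0,0,0,0.6],[0,0,0,0,0,0,0.6],[0,0,0,0,0,0,0.6],[0,0,0,0,0,0,0.6]]'; python3 -m creep '[[0,0,0,0,0,0,0.6],[0,0,0,0,0,0,0.6],[0,0,0,0,0,0,0.6],[0,0,0,0,0,0,0.6],[0,0,0,0,0,0,0.6],[0,0,0,0,0,0,0.6],[0,0,0,0,0,0,0.6],[0,0,0,0,0,0,0.6],[0,0,0,0,0,0,0.6],[0,0,0,0,0,0,0.6],[0,0,0,0,0,0,0.6],[0,0,0,0,0,0,0.6]]'; for i in 1 2 3; do python3 f.py; done
```

```text
clock: 16.58
tcp_pos: [0.5893, -0.0232, 0.2016]
tool_rot: [0.0, -0.113, 0.994, 0.0]
force: [0.1, -0.1, -0.5]
grip_width: 0.0549
gripper_force: 0.0
clock: 18.08
tcp_pos: [0.5893, -0.0232, 0.2015]
tool_rot: [-0.0, -0.113, 0.994, 0.0]
force: [-0.2, 1.5, 0.1]
grip_width: 0.0547
gripper_force: 0.0
F [-0.06 -0.15  0.3 ] z 0.2015
arm z 0.20394539563555714 62
bar z 0.17599393694234872 36 clock 18.475
F [ 0.5  -0.32 -0.1 ] z 0.2015
arm z 0.20331565874519197 63
bar z 0.1769564895129333 34 clock 18.925
F [-0.14 -0.02 -0.02] z 0.2015
arm z 0.20360021573572507 63
bar z 0.17699999357828455 35 clock 19.375
```

```bash
python3 -m creep '[[0,0,0,0,0,0,0.6],[0,0,0,0,0,0,0.6],[0,0,0,0,0,0,0.6],[0,0,0,0,0,0,0.6],[0,0,0,0,0,0,0.6],[0,0,0,0,0,0,0.6],[0,0,0,0,0,0,0.6],[0,0,0,0,0,0,0.6],[0,0,0,0,0,0,0.6],[0,0,0,0,0,0,0.6],[0,0,0,0,0,0,0.6],[0,0,0,0,0,0,0.6]]'; python3 -m creep '[[0,0,0,0,0,0,0.6],[0,0,0,0,0,0,0.6],[0,0,0,0,0,0,0.6],[0,0,0,0,0,0,0.6],[0,0,0,0,0,0,0.6],[0,0,0,0,0,0,0.6],[0,0,0,0,0,0,0.6],[0,0,0,0,0,0,0.6]]'; python3 f.py
python3 - <<'E'
from h import *
w=grab('wrist'); P=cloud(w); s=w['state']; t=s['tcp_pos']
d=grab('side'); pickle.dump((w,d),open('g.pkl','wb'))
for im,n in((w,'w'),(d,'s')):
    P=cloud(im)
    m=(np.hypot(P[...,0]-t[0],P[...,1]-t[1])<.11)&(P[...,2]>.045)&(P[...,2]<.13); Q=P[m]
    print(n,len(Q),np.percentile(Q[:,2],[1,10,50,90,99]).round(3))
    if len(Q)>50:
        A=Q[(Q[:,2]>np.median(Q[:,2])-.02)&(Q[:,2]<np.median(Q[:,2])+.02)]; k=np.linalg.lstsq(np.c_[A[:,:2]-A[:,:2].mean(0),np.ones(len(A))],A[:,2],rcond=None)[0]; print('plane',k)
    m=(np.hypot(P[...,0]-t[0],P[...,1]-t[1])<.09)&(abs(P[...,2]-.177)<.012)&((im['pixels'].max(-1)>60)); Q=P[m]; print('bar',len(Q)); 
    if len(Q)>10:
        k=np.polyfit(Q[:,1],Q[:,0],1); print(k[0],np.polyval(k,t[1])-t[0],np.percentile(Q[:,1],[1,99]))
        l=Q[:,1]; print('z ends',np.median(Q[l<t[1]-.04][:,2]),np.median(Q[l>t[1]+.04][:,2]))
E
```

```text
clock: 20.92
tcp_pos: [0.5893, -0.0233, 0.2015]
tool_rot: [-0.0, -0.113, 0.994, 0.0]
force: [-0.1, -0.6, 0.6]
grip_width: 0.0549
gripper_force: 0.0
clock: 21.92
tcp_pos: [0.5893, -0.0232, 0.2015]
tool_rot: [-0.0, -0.113, 0.994, 0.0]
force: [-0.9, 0.2, 0.3]
grip_width: 0.0546
gripper_force: 0.0
F [ 0.08  0.18 -0.02] z 0.2015
arm z 0.20355098894691342 62
bar z 0.17700753464354202 33 clock 22.325
w 16356 [0.066 0.069 0.094 0.097 0.107]
plane [0.07142642 0.00990078 0.0922046 ]
bar 1803
-0.22595436370816988 0.0014078574968379165 [-0.09450134  0.04865693]
z ends 0.17684077244482102 0.1741758775492923
s 1768 [0.065 0.069 0.09  0.098 0.108]
plane [ 0.02896408 -0.04501926  0.08870126]
bar 101
-0.22861249746404583 -0.000677508269603111 [-0.03587223  0.04971956]
z ends nan 0.1735291844792824
  return _methods._mean(a, axis=axis, dtype=dtype,
  ret = ret.dtype.type(ret / rcount)
```

```bash
python3 - <<'E'
from h import *
w,d=pickle.load(open('g.pkl','rb')); t=w['state']['tcp_pos']
for im in(w,d):
    P=cloud(im); m=(abs(P[...,0]-t[0])<.045)&(abs(P[...,1]-t[1])<.055)&(P[...,2]>.086)&(P[...,2]<.106); A=P[m]
    for _ in range(4):
        M=np.c_[A[:,:2]-t[:2],np.ones(len(A))]; k=np.linalg.lstsq(M,A[:,2],rcond=None)[0]; r=abs(A[:,2]-M@k); A=A[r<max(2*np.median(r),.0008)]
    print(k.round(4),len(A),np.median(r))
E
```

```text
[ 0.0433 -0.0073  0.0954] 4893 0.0004766874013543143
[ 0.0199 -0.0139  0.096 ] 415 0.0007535634168227973
```

```bash
python3 -m creep '[[0,0,0,0,0,0,0.45],[0,0,0,0,0,0,0.36],[0,0,0,0,0,0,0.2],[0,0,0,0,0,0,0],[0,0,0,0,0,0,0],[0,0,0,0,0,0,0],[0,0,0,0,0,0,0]]' 30; python3 -m creep '[[0,0,0.02,0,0,0,0],[0,0,0.04,0,0,0,0],[0,0,0.05,0,0,0,0],[0,0,0.05,0,0,0,0],[0,0,0.05,0,0,0,0],[0,0,0.05,0,0,0,0],[0,0,0.05,0,0,0,0],[0,0,0.04,0,0,0,0],[0,0,0.03,0,0,0,0],[0,0,0.02,0,0,0,0],[0,0,0,0,0,0,0],[0,0,0,0,0,0,0]]'; python3 f.py
```

```text
clock: 23.35
tcp_pos: [0.5893, -0.023, 0.2015]
tool_rot: [-0.0, -0.113, 0.994, 0.0]
force: [-0.9, 1.6, -0.3]
grip_width: 0.0296
gripper_force: 30.0
clock: 24.85
tcp_pos: [0.5892, -0.0232, 0.2612]
tool_rot: [-0.0, -0.113, 0.994, 0.0]
force: [0.3, -0.1, -4.0]
grip_width: 0.0296
gripper_force: 30.0
F [ 0.15 -0.12 -4.11] z 0.2614
arm z 0.258702820609336 71
bar z 0.2376512583913175 27 clock 25.25
```

```bash
python3 -m creep '[[0,0,0.03,0,0,0,0],[0,0,0.06,0,0,0,0],[0,0,0.07,0,0,0,0],[0,0,0.06,0,0,0,0],[0,0,0.04,0,0,0,0],[0,0,0.02,0,0,0,0],[0,0,0,0,0,0,0],[-0.05,-0.012,0,0,0,0,0],[-0.1,-0.023,0,0,0,0,0],[-0.12,-0.028,0,0,0,0,0],[-0.12,-0.028,0,0,0,0,0],[-0.12,-0.028,0,0,0,0,0]]';python3 -m creep '[[-0.1,-0.023,0,0,0,0,0],[-0.05,-0.012,0,0,0,0,0],[0,0,0,0,0,0,0]]'
python3 - <<'E'
from h import *
a=pickle.load(open('a.pkl','rb'))
for im in a[:2]:
    P=cloud(im); m=(P[...,0]>.25)&(P[...,0]<.66)&(P[...,1]>.05)&(P[...,1]<.5)&(P[...,2]>.06)&(P[...,2]<.6); Q=P[m]
    print(len(Q)); print(np.percentile(Q,[1,50,99],axis=0).round(2) if len(Q) else '')
E
```

```text
clock: 26.8
tcp_pos: [0.5111, -0.0414, 0.3036]
tool_rot: [-0.0, -0.113, 0.994, 0.0]
force: [-0.9, 0.5, -4.2]
grip_width: 0.0298
gripper_force: 30.0
clock: 27.18
tcp_pos: [0.4901, -0.0464, 0.3038]
tool_rot: [0.0, -0.112, 0.994, 0.0]
force: [0.8, -0.0, -3.5]
grip_width: 0.03
gripper_force: 30.0
0

0
```

```bash
python3 -m creep '[[0,0.1,0,0,0,-0.022,0],[0,0.17,0,0,0,-0.022,0],[-0.005,0.21,0,0,0,-0.022,0],[-0.005,0.21,0,0,0,-0.022,0],[-0.005,0.21,0,0,0,-0.022,0],[-0.005,0.21,0,0,0,-0.022,0],[-0.005,0.21,0,0,0,-0.022,0],[-0.005,0.21,0,0,0,-0.022,0],[-0.005,0.21,0,0,0,-0.022,0],[-0.005,0.21,0,0,0,-0.022,0],[-0.005,0.18,0,0,0,-0.022,0],[-0.005,0.1,0,0,0,-0.022,0]]';python3 -m creep '[[0,0.04,-0.05,0,0,0,0],[0,0,-0.15,0,0,0,0],[0,0,-0.2,0,0,0,0],[0,0,-0.15,0,0,0,0],[0,0,-0.08,0,0,0,0],[0,0,0,0,0,0,0],[0,0,0,0,0,0,0]]'; python3 - <<'E'
from h import *
s=monitor.read_state();t=s['tcp_pos'];print(t,s['tool_rot'],s['force'])
a=[grab(n) for n in('scene','side','wrist')]; pickle.dump(a,open('k.pkl','wb'))
for im in a:
    P=cloud(im);Z=P[...,2]; n=np.hypot(P[...,0]-t[0],P[...,1]-t[1])<.12
    m=n&(abs(Z-t[2]+.135-.014)<.006)&(im['pixels'].min(-1)>110); Q=P[m]; print('rim',len(Q),cv2.minAreaRect(Q[:,:2].astype(np.float32)) if len(Q)>4 else '')
    m=n&(Z<t[2]-.015)&(Z>t[2]-.04); Q=P[m]; 
    if len(Q)>20: k=np.polyfit(Q[:,1],Q[:,0],1); print('bar',len(Q),k[0],np.polyval(k,t[1])-t[0],np.percentile(Q[:,1],[1,99]),np.median(Z[m]),t[2])
    hsv=cv2.cvtColor(im['pixels'],cv2.COLOR_RGB2HSV)
    m=(hsv[...,0]>10)&(hsv[...,0]<25)&(hsv[...,1]>110)&(Z>.02)&(Z<.035)&(np.hypot(P[...,0]-.484,P[...,1]-.294)<.16); 
    m=cv2.morphologyEx(m.astype(np.uint8),cv2.MORPH_OPEN,np.ones((2,2)))>0; Q=P[m]; print('rack',len(Q),cv2.minAreaRect(Q[:,:2].astype(np.float32)) if len(Q)>4 else '')
cv2.imwrite('pics/k.png',np.hstack([cv2.resize(a[1]['pixels'],(400,300)),cv2.resize(a[2]['pixels'],(400,300))])[:,:,::-1])
E
```

```text
clock: 28.68
tcp_pos: [0.4832, 0.2902, 0.303]
tool_rot: [-0.0, 0.094, 0.996, 0.0]
force: [0.6, -0.7, -4.2]
grip_width: 0.0298
gripper_force: 30.0
clock: 29.55
tcp_pos: [0.4836, 0.2944, 0.21]
tool_rot: [0.001, 0.094, 0.996, 0.001]
force: [0.3, -0.6, -3.5]
grip_width: 0.0296
gripper_force: 30.0
[0.48355067 0.29442011 0.21000404] [8.76223027e-04 9.43469550e-02 9.95538793e-01 6.29126951e-04] [ 0.34670249 -0.62008734 -3.5190178 ]
rim 95 ((0.48740118741989136, 0.29085564613342285), (0.1577419936656952, 0.11804942041635513), 78.08314514160156)
bar 61 0.18918009007558442 0.003377389771553274 [0.21563543 0.36186839] 0.18418936567735122 0.21000404225036365
rack 0 
rim 644 ((0.48325297236442566, 0.293878972530365), (0.16083231568336487, 0.11762893199920654), 78.55545806884766)
bar 192 0.20315415581744928 -0.001032574163439548 [0.22260107 0.36869516] 0.1847980497498551 0.21000404225036365
rack 2397 ((0.43922555446624756, 0.32894793152809143), (0.28546446561813354, 0.13773956894874573), 44.12189865112305)
rim 1589 ((0.48618283867836, 0.29739221930503845), (0.15537779033184052, 0.11522477865219116), 79.0936508178711)
bar 1770 0.1929643716063101 0.001012373066638872 [0.22230697 0.36798393] 0.18546672396791536 0.21000404225036365
rack 5310 ((0.4846764802932739, 0.29414159059524536), (0.21776816248893738, 0.16378989815711975), 79.1279067993164)
```

```bash
python3 -m creep '[[0,0,-0.05,0,0,0,0],[0,0,-0.08,0,0,0,0],[0,0,-0.07,0,0,0,0],[0,0,-0.04,0,0,0,0],[0,0,-0.02,0,0,0,0],[0,0,-0.02,0,0,0,0],[0,0,-0.01,0,0,0,0],[0,0,-0.01,0,0,0,0],[0,0,0,0,0,0,0],[0,0,0,0,0,0,0]]'; python3 f.py
```

```text
clock: 30.95
tcp_pos: [0.4828, 0.294, 0.1659]
tool_rot: [0.001, 0.094, 0.996, 0.0]
force: [-1.9, -3.6, 5.8]
grip_width: 0.0295
gripper_force: 30.0
F [-3.2  -2.59  5.32] z 0.1659
arm z 0.2586732291982186 64
bar z 0.14058638665631207 65 clock 31.35
```

```bash
python3 -m creep '[[0,0,0.005,0,0,0,0],[0,0,0.005,0,0,0,0],[0,0,0,0,0,0,0],[0,0,0,0,0,0,0]]'; python3 f.py
```

```text
clock: 31.9
tcp_pos: [0.4829, 0.2941, 0.166]
tool_rot: [0.0, 0.094, 0.996, 0.0]
force: [-3.6, -2.0, 5.3]
grip_width: 0.0298
gripper_force: 30.0
F [-3.3  -2.5   5.16] z 0.1659
arm z 0.2588005260620399 66
bar z 0.14090058217196988 60 clock 32.3
```

```bash
python3 -m creep '[[0,0,0.01,0,0,0,0],[0,0,0.005,0,0,0,0],[0,0,0,0,0,0,0],[0,0,0,0,0,0,0]]'; python3 f.py
```

```text
clock: 32.85
tcp_pos: [0.4828, 0.2942, 0.1674]
tool_rot: [-0.0, 0.094, 0.996, -0.0]
force: [-0.7, 0.3, -4.1]
grip_width: 0.0299
gripper_force: 30.0
F [ 0.45 -0.07 -3.88] z 0.1677
arm z 0.25848486841952495 64
bar z 0.14247890997808266 66 clock 33.25
```

```bash
python3 -m creep '[[0,0,-0.004,0,0,0,0],[0,0,-0.004,0,0,0,0],[0,0,0,0,0,0,0],[0,0,0,0,0,0,0]]'; python3 f.py
```

```text
clock: 33.8
tcp_pos: [0.4828, 0.2942, 0.1666]
tool_rot: [0.0, 0.094, 0.996, 0.0]
force: [-0.2, 0.0, -4.9]
grip_width: 0.0297
gripper_force: 30.0
F [ 0.05  0.05 -4.12] z 0.1666
arm z 0.2583593590974001 66
bar z 0.14127115660040884 64 clock 34.2
```

```bash
python3 -m creep '[[0,0,-0.004,0,0,0,0],[0,0,-0.001,0,0,0,0],[0,0,0,0,0,0,0]]'; python3 f.py; python3 -m creep '[[0,0,0,0,0,0,0.36],[0,0,0,0,0,0,0.45],[0,0,0,0,0,0,0.6],[0,0,0,0,0,0,0.8],[0,0,0,0,0,0,0.8],[0,0,0,0,0,0,0.8],[0,0,0.05,0,0,0,0.8],[0,0,0.1,0,0,0,0.8],[0,0,0.2,0,0,0,0.8],[0,0,0.3,0,0,0,0.8],[0,0,0.3,0,0,0,0.8],[0,0,0.2,0,0,0,0.8]]'; python3 -m creep '[[0,0,0,0,0,0,0.8],[0,0,0,0,0,0,0.8],[0,0,0,0,0,0,0.8],[0,0,0,0,0,0,0.8]]'
python3 - <<'E'
from h import *
s=monitor.read_state();t=s['tcp_pos'];print(t,s['force'])
a=[grab(n) for n in('scene','side','wrist')]; pickle.dump(a,open('l.pkl','wb'))
for im in a[1:]:
    P=cloud(im);Z=P[...,2]; n=np.hypot(P[...,0]-.484,P[...,1]-.294)<.12
    m=n&(abs(Z-.042)<.004)&(im['pixels'].min(-1)>110); Q=P[m]; print('rim',len(Q),cv2.minAreaRect(Q[:,:2].astype(np.float32)),np.median(Z[m]))
    k=np.linalg.lstsq(np.c_[Q[:,:2]-Q[:,:2].mean(0),np.ones(len(Q))],Q[:,2],rcond=None)[0]; print('tilt',k)
    m=n&(abs(Z-.138)<.008); Q=P[m]; print('bar',np.median(Z[m]),np.percentile(Q,[1,99],axis=0).round(3))
    m=n&(abs(P[...,0]-.484)<.045)&(Z>.052)&(Z<.075); Q=P[m]; print('prints',len(Q),np.median(Z[m]),cv2.minAreaRect(Q[:,:2].astype(np.float32)))
P=cloud(a[1]); m=(P[...,0]>.63)&(P[...,0]<.68)&(abs(P[...,1]+.009)<.02)&(P[...,2]>.14)&(P[...,2]<.28); print('arm',np.median(P[m][:,2]))
cv2.imwrite('pics/l.png',np.vstack([np.hstack([cv2.resize(a[1]['pixels'],(400,300)),cv2.resize(a[2]['pixels'],(400,300))]),np.hstack([cv2.resize(a[0]['pixels'],(400,300)),cv2.resize(a[1]['pixels'][250:410,160:370],(400,300))])])[:,:,::-1])
E
```

```text
clock: 34.62
tcp_pos: [0.4828, 0.2941, 0.166]
tool_rot: [0.0, 0.094, 0.996, 0.0]
force: [-0.3, -1.2, -1.0]
grip_width: 0.0299
gripper_force: 30.0
F [-0.31 -0.73 -2.06] z 0.166
arm z 0.25874553080811835 62
bar z 0.14060897828642582 64 clock 35.025
clock: 36.58
tcp_pos: [0.4832, 0.2944, 0.3422]
tool_rot: [0.002, 0.094, 0.996, 0.001]
force: [0.1, 0.9, 0.3]
grip_width: 0.0728
gripper_force: 0.0
clock: 37.08
tcp_pos: [0.4825, 0.294, 0.3372]
tool_rot: [-0.001, 0.094, 0.996, -0.001]
force: [0.5, -0.2, -0.7]
grip_width: 0.073
gripper_force: 0.0
[0.4825312  0.29400583 0.33724669] [ 0.48678865 -0.16468808 -0.70289481]
rim 554 ((0.4826914072036743, 0.2942795157432556), (0.16228324174880981, 0.11826566606760025), 78.9096450805664) 0.04134325495923813
tilt [ 0.0012188  -0.00217284  0.04134146]
bar 0.1403881716544198 [[0.467 0.223 0.131]
 [0.498 0.367 0.145]]
prints 1749 0.0585853202536345 ((0.48283296823501587, 0.2938864231109619), (0.16307546198368073, 0.08583737909793854), 81.69212341308594)
rim 912 ((0.4855988919734955, 0.2945805788040161), (0.15026529133319855, 0.11622072756290436), 79.15017700195312) 0.04258267226242249
tilt [ 0.00057822 -0.00045501  0.04249281]
bar 0.1410084855569816 [[0.47  0.223 0.133]
 [0.5   0.366 0.146]]
prints 4052 0.05906857549157013 ((0.4849303960800171, 0.29498425126075745), (0.1578974425792694, 0.08345620334148407), 82.66431427001953)
arm 0.2589462796300447
```

View pics/l.png

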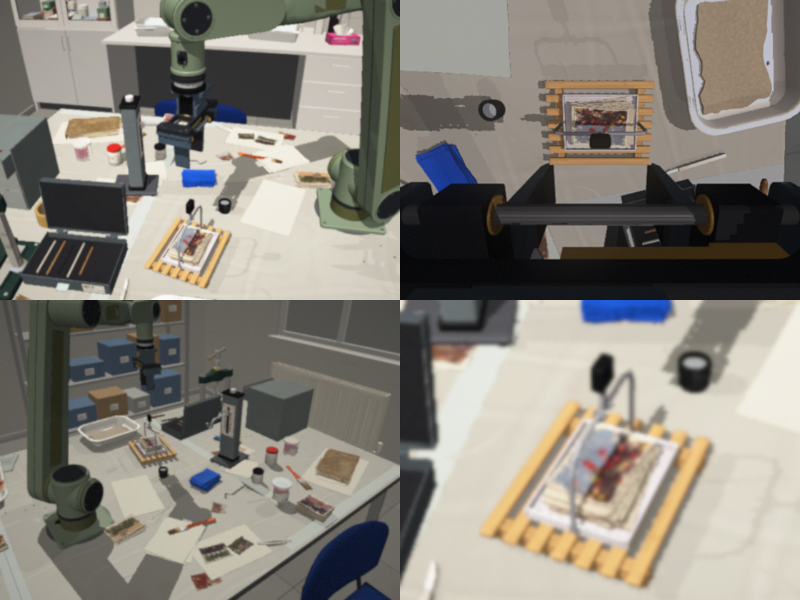

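The pan stands level, centred and square on the rack (wrist view (600,122)). The prints are inside it, the hook is back at the top, and the bystanders have not moved. Handing in.

```bash
python3 -c "
from cell import ticket
print(ticket.finish_job())"
```

```text
the job is handed in; nothing more can be done
None
```

I weighed the pan at about 4.1 N (hook sunk about 55 mm), set it level, centred and square on the rack with the prints inside, and handed the job in at about 37 s; no verdict came back.

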